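# Make up the spark-plug kit and the brake kit

## Task

Make up the two job kits from the stock lying loose on the worktable. Into the spark-plug tray (the one with a single round well) put the short extension bar and the slim plug socket; into the brake tray (the one with two round wells) put the small combination wrench, the fat wheel-nut socket in the wider well and the short caliper socket in the narrower well. Lay the bar and the wrench flat on the bottom of their tray's long slot and stand each socket upright on the bottom of its well. The long extension bar and the long wrench at the back of the table belong to neither kit and fit no slot.

Things in the scene. Friction and masses are not known exactly. Their poses are not given: they have to be found in the camera images.
- plug_tray: Spark-plug tray, fixed: grey shell, black foam, 184 mm (x) x 106 mm (y), rim 16 mm high; origin under its middle. Foam top z = 14 mm, bottom of all pockets z = 5 mm. Bar slot along x, centre x = 0, y = +25 mm, 166 x 30 mm. One well at x = +54, y = -22 mm, tapering from 36 mm across at the top to 28. A grip trench (x = -24 to 24, z = 5) crosses the whole tray, rim cut down: room for fingers beside the tool.
- brake_tray: Brake tray, fixed: shell, heights, trench and origin as plug_tray. Wrench slot along x, centre x = 0, y = +25 mm, 166 mm long, 38 mm wide at the ends, 24 mm at the necks (x = 24 to 40 either side); wrench either way round. Wider well (46 mm across at the top, 38 at the bottom) for the wheel-nut socket at x = +54, y = -22 mm; narrower well (40, 32) for the caliper socket at x = -54, y = -22 mm.
- bar_center (a point): Short extension bar, loose: round bare-steel bar 151 mm long along its y axis, 16 mm thick, lying flat; this point is its centre, half-way along and 8 mm up. It can roll. 0.12 kg, balanced near the middle.
- spanner_center (a point): Small combination wrench, loose: bare steel, 150 mm long along its y axis, heads up to 24 mm wide and 6 mm thick, the shank between them 8 mm wide and only 5 mm thick, lying flat on the table (z = 0): take it with the very fingertips; this point is its centre, half-way along and 3 mm up. 0.06 kg, balanced near the middle.
- plug_socket_center (a point): Slim plug socket, loose: bright steel, round, 20 mm across and 64 mm tall, standing on its open end with a small hexagon near the top; this point is its centre, 32 mm above its foot; z along its axis. The open carton right of the trays (about x = 0.45 to 0.83, y = -0.40 to -0.14) is heaped with fixed tools up to 0.22 m high: carry things round or over it.
- caliper_socket_center (a point): Short caliper socket, loose: bright steel, round, 24 mm across and only 40 mm tall, standing upright; this point is its centre, 20 mm above its foot; z along its axis.
- wheel_socket_center (a point): Fat wheel-nut impact socket, loose: dark steel, round, 30 mm across and 60 mm tall, with a groove round its upper part, standing upright; this point is its centre, 30 mm above its foot; z along its axis. About 0.2 kg.
There are look-alikes about, which are no part of the job. Of the things shaped like the part that bears wheel_socket_center, the dark steel one is meant.

How it is judged:
At the end, for the whole second after the job is handed in: Released, at rest in their pockets: sockets upright within 0.12 rad, within 10 mm of their wells' centres; bar and wrench within 12 mm along and 10 mm across their slots' centres, parallel within 0.15 rad either way round; all down on the pockets' bottom within 4 mm (x of plug_socket_center in the frame of plug_tray between 0.044 and 0.064 m and y of plug_socket_center in the frame of plug_tray between -0.032 and -0.012 m and z of plug_socket_center in the frame of plug_tray between 0.033 and 0.041 m and angle between each of plug_socket_center, wheel_socket_center, caliper_socket_center's own z axis and vertical below 0.12 rad and linear speed of each of plug_socket, wheel_socket, caliper_socket, bar, spanner below 0.02 m/s and x of wheel_socket_center in the frame of brake_tray between 0.044 and 0.064 m and y of wheel_socket_center in the frame of brake_tray between -0.032 and -0.012 m and z of wheel_socket_center in the frame of brake_tray between 0.031 and 0.039 m and x of caliper_socket_center in the frame of brake_tray between -0.064 and -0.044 m and y of caliper_socket_center in the frame of brake_tray between -0.032 and -0.012 m and z of caliper_socket_center in the frame of brake_tray between 0.021 and 0.029 m and x of bar_center in the frame of plug_tray between -0.012 and 0.012 m and y of bar_center in the frame of plug_tray between 0.015 and 0.035 m and z of bar_center in the frame of plug_tray between 0.009 and 0.017 m and angle between the y axis of bar_center and the x axis of plug_tray, either way round below 0.15 rad and x of spanner_center in the frame of brake_tray between -0.012 and 0.012 m and y of spanner_center in the frame of brake_tray between 0.015 and 0.035 m and z of spanner_center in the frame of brake_tray between 0.004 and 0.012 m and angle between the y axis of spanner_center and the x axis of brake_tray, either way round below 0.15 rad); the robot touches nothing.
It also fails if it takes over 141 s, if anything falls off the work surface, if the arm or the gripper's body presses on something with over 40 N, if the wrist force passes 120 N, or if a joint passes its speed limit or range.

## Robot

A 7-joint arm with a two-finger parallel gripper is mounted at the origin on a cart in front of the work surface, level with it; the furniture and walls round the work are solid. World frame = base frame: x ahead of the robot, y to its left, z up, the work surface at z = 0. Lengths are in m, angles in rad, forces in N, time in s.
With the tool pointing down it reaches from about 0.425 to 0.925 m from the base axis. Payload 6.8 kg.
Tool frame: the origin (TCP) lies on the centre line of the jaws, within the pads' length; the fingertips stand 14 mm ahead of it and the grasp point (between the pads) lies 5 mm behind it; z points along the fingers, y is the line along which they close (so a half turn about z gives the same grasp; the last joint's range is limited). The gripper opens to 85 mm and grips with 20 to 120 N. Pads are 22 mm wide; open, the fingers measure 114 mm over their backs; the gripper's body (76 mm by 85 mm) begins 54 mm behind the grasp point. The pads swing forward as they close: fully open they stand 13 mm farther back than shut.
Start: joints at [-1.409, 0.477, 0.022, 1.555, -0.011, 1.109, -0.083], TCP at [0.18, 0.651, 0.245] pointing down, gripper open.
Joint ranges: [-2.96, 2.96], [-0.34, 2.1], [-1.41, 1.46], [0.24, 2.44], [-1.37, 4.51], [0.17, 1.92], [-2.96, 2.96]. Speed limits (rad/s): [2.39, 2.39, 3.14, 3.14, 3.14, 3.14, 3.14].

## Interface

Orientations are given as a unit quaternion [x, y, z, w].
In Python, from rig import manip gives the robot as it stands.
- The arm moves only by the tool apply_moves, never from a script. Its argument "moves" is a list of rows, each an object of numbers: "x", "y", "z": the shift along the world's x, y, z in cm; "twist": the turn about the world's z in degrees. In form: [{"x": .., "y": .., "z": .., "twist": ..}, ...]. A call has 1 to 8 rows; each row shifts and turns the commanded pose from where the row before left it; what a row does not reach is not made up. A row lasts 1/10 s, in which the tool goes at most 50 mm and 8.59 degrees, less where a joint would pass 70% of its speed; a pose out of reach is approached as far as the arm can. A call is refused whole if a number of a shift passes 5 or a number of a turn 8.59, either way. A call with a gripper value outside its range is refused whole. "jaw" is the opening, from 0 (shut) to 1 (fully open), set as the call begins (left out, the last holds). The fingers move at their own pace and stop on an object; the grip force is fixed at half the most. Time passes only in rows, so rows that do not move let the fingers close. It gives the time, the measured TCP pose, the force, the opening and the grip force at its end, in the units of the state.
- manip.sense(): the state, without advancing time (a new reading comes with each control period).
- manip.capture(name): name is "scene" or "top" or "wrist"; returns a dict with "frame" (420x560x3 uint8, red, green, blue), "K" (3x3 intrinsics, pixels), "D" ([k1, k2, p1, p2, k3] as OpenCV has them; the pictures are not rectified), "eye" and "orientation" of the camera in the world. Camera axes: x right, y up, looking along -z (the intrinsics and any distortion apply to the point x, -y, -z); pixel columns grow to the right and rows downward; lengths in m; the calibration is good to about 2 mm. A picture is of the moment at which its call begins. There is no depth.
- manip.close_job(): hands the job in; it is judged then, once.
The state is a dict: "t": time; "joint_pos": joint angles; "dq": joint speeds; "tau": joint torques, N m; "position": TCP position; "ee_rot": TCP orientation; "ft_force": force on the tool from outside, world axes, zero at the start; "moment": the same for the moment, N m; "finger_gap": finger opening in m; "grasp_force": force on a finger pad.
Only numpy, scipy, OpenCV 4.12 (cv2) and the standard library are available. Lean on these libraries where they do the work, as an engineer would, in place of code of your own. Each camera call takes 0.05 s, during which the arm holds its last target. There are 200 camera calls.

## Working session

There is one attempt and no reset: what is moved stays moved. The work goes in short steps, Python scripts to look and compute and a tool call to move; the robot and the scene stay as the last step left them, time stands still between calls to the robot, and variables do not carry over. Pictures are saved under pics/ and viewed, at most 14 in all, crops included, and the job is handed in when it is done.

Besides the shell and the picture viewer there is one more tool, called after ">>>" by a JSON object that holds its "api" and its "payload". apply_moves: Moves the arm, as the interface text tells. Its arguments: {"type":"object","properties":{"moves":{"type":"array"},"jaw":{"type":"number"}},"required":["moves"]}

```bash
mkdir -p pics; ls; cat > h.py <<'E'
import numpy as np, cv2, pickle
from scipy.spatial.transform import Rotation as R
def ray(c,uv):
    p=cv2.undistortPoints(np.array(uv,float).reshape(-1,1,2),c["K"],np.array(c["D"],float)).reshape(-1,2)
    d=np.c_[p[:,0],-p[:,1],-np.ones(len(p))]
    return R.from_quat(c["orientation"]).apply(d)
def world(c,uv,z):
    d=ray(c,uv);e=np.array(c["eye"])
    z=np.broadcast_to(z,len(d))
    return e+d*((z-e[2])/d[:,2])[:,None]
def pix(c,P):
    q=R.from_quat(c["orientation"]).inv().apply(np.array(P,float).reshape(-1,3)-c["eye"])*[1,-1,-1]
    return cv2.projectPoints(q,np.zeros(3),np.zeros(3),np.array(c["K"],float),np.array(c["D"],float))[0].reshape(-1,2)
def save(n,c): pickle.dump(c,open(n+".pkl","wb"))
def load(n): return pickle.load(open(n+".pkl","rb"))
def png(name,c,crop=None,s=1):
    im=c["frame"][:,:,::-1]
    if crop: u0,v0,u1,v1=crop; im=im[v0:v1,u0:u1]
    cv2.imwrite("pics/"+name,cv2.resize(im,None,fx=s,fy=s,interpolation=cv2.INTER_CUBIC))
E
python3 - <<'E'
from rig import manip
from h import *
for n in ["scene","top","wrist"]:
    c=manip.capture(n); c={k:np.array(v) for k,v in c.items()}; save(n,c)
    png(n+".png",c,s=1.42)
    print(n,c["eye"],c["orientation"],c["K"][0],c["K"][1],c["D"])
s=manip.sense();print(s)
E
```

```text
pics
scene [-0.365757   -0.46863448  0.774422  ] [ 0.38873074 -0.23948841 -0.46570092  0.75806093] [541.07471399   0.         280.78310681] [  0.         541.07471399 212.13370432] [0.05013408 0.         0.         0.         0.        ]
top [ 0.31987534 -0.01822663  1.06147452] [-0.07414749  0.07160895  0.70697641 -0.69968468] [435.33586575   0.         284.84382802] [  0.         435.33586575 211.14367577] [-0.00273756  0.          0.          0.          0.        ]
wrist [0.11137116 0.66859831 0.37347016] [-0.11182711 -0.0843331   0.59970692  0.78786689] [365.40198994   0.         279.58410921] [  0.         365.40198994 209.51439118] [-0.04117637  0.          0.          0.          0.        ]
{'t': 0.15, 'joint_pos': array([-1.409057  ,  0.47764112,  0.02235384,  1.55619713, -0.01150953,
        1.10930571, -0.08310824]), 'dq': array([ 2.46806322e-04, -2.26489555e-03,  1.07612105e-03, -2.30554178e-03,
        2.13875723e-05, -1.00889364e-05, -1.08145362e-03]), 'tau': array([ 2.07451143e-03, -5.96925437e+01,  1.60982229e+00, -2.81491381e+01,
        1.26296858e-02,  6.52935894e-03, -1.12498661e-06]), 'position': array([0.17983017, 0.65015874, 0.24453996]), 'ee_rot': array([ 1.34511067e-01,  9.90911836e-01, -7.09923103e-04, -4.83836038e-05]), 'ft_force': array([-0.48403927, -0.47448947,  0.75393436]), 'moment': array([-0.04367459,  0.03139754,  0.01237066]), 'grasp_force': 0.0, 'finger_gap': 0.08548580974826916}
```

View pics/top.png

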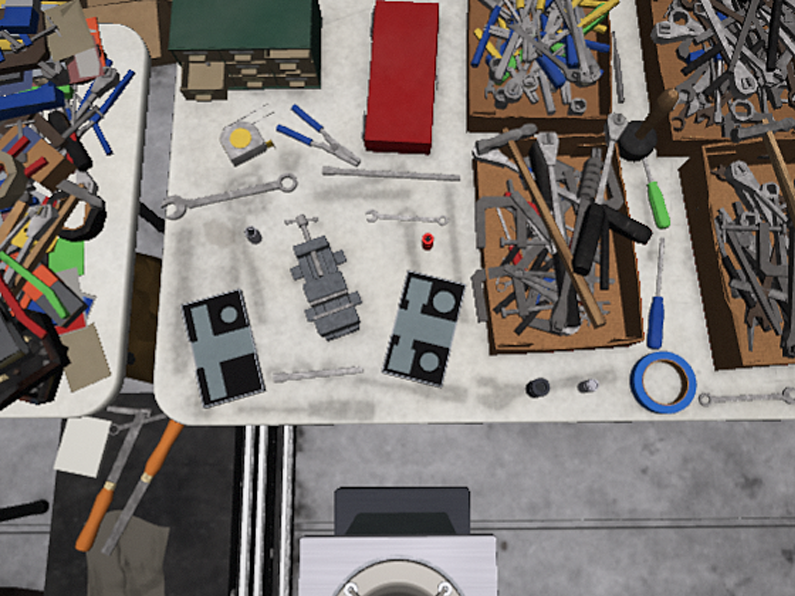

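View pics/scene.png

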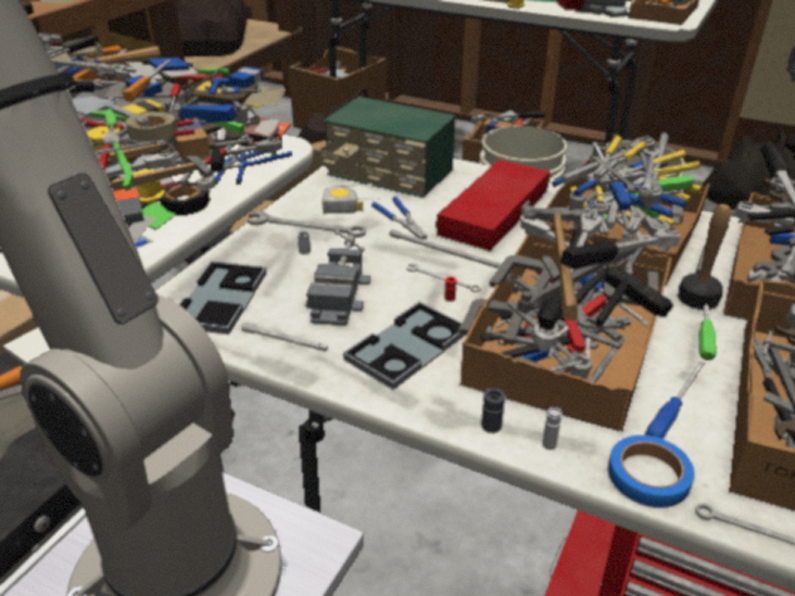

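The top view shows the plug tray on the left, with one well at (229,314), and the brake tray at (424,328). The short bar is at (318,373) and the vise between the trays is an obstacle.

- **Wrenches:** (405,217), (230,195) which is long, and (750,397) at the far right.
- **Upright round parts:** (254,236) grey and short, (428,241) red, (538,387) dark and fat, (588,385) bright and slim.

I'll enlarge both areas to confirm which is which.

```bash
python3 - <<'E'
from h import *
c=load("top")
png("t1.png",c,(112,110,342,295),3.4)
png("t2.png",c,(325,225,560,295),3.4)
def W(l,z): return world(c,np.array(l)/1.42,z).round(4)
print("bar",W([(274,377),(364,369)],.008)); print("wrench",W([(367,215),(449,220)],.003)); print("rwrench",W([(700,398),(795,392)],.003)); print("longw",W([(165,208),(297,182)],.003))
E
```

```text
bar [[0.409  0.2074 0.008 ]
 [0.421  0.0545 0.008 ]]
wrench [[ 0.6985  0.0505  0.003 ]
 [ 0.6874 -0.097   0.003 ]]
rwrench [[ 0.3666 -0.5134  0.003 ]
 [ 0.375  -0.6752  0.003 ]]
longw [[0.7161 0.4162 0.003 ]
 [0.7633 0.1784 0.003 ]]
```

View pics/t1.png

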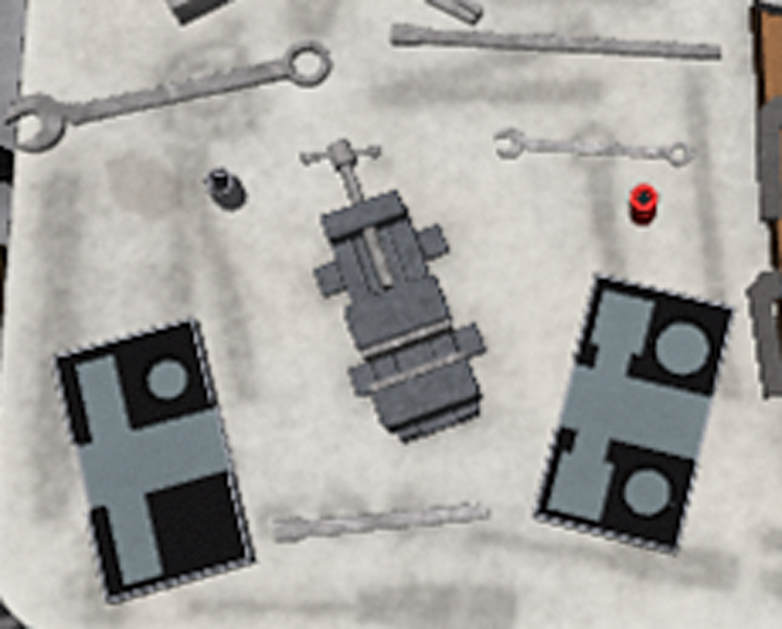

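View pics/t2.png

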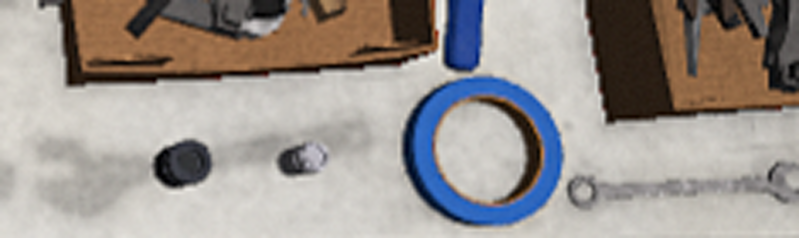

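```bash
python3 - <<'E'
from h import *
c=load("scene")
im=c["frame"][:,:,::-1]
f=lambda b:cv2.resize(im[b[1]:b[3],b[0]:b[2]],(400,300),interpolation=cv2.INTER_CUBIC)
o=np.vstack([np.hstack([f((194,150,254,195)),f((290,180,350,225))]),np.hstack([f((325,265,385,310)),f((365,275,425,320))])])
cv2.imwrite("pics/s1.png",o)
E
```

```text
(no output)
```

View pics/s1.png

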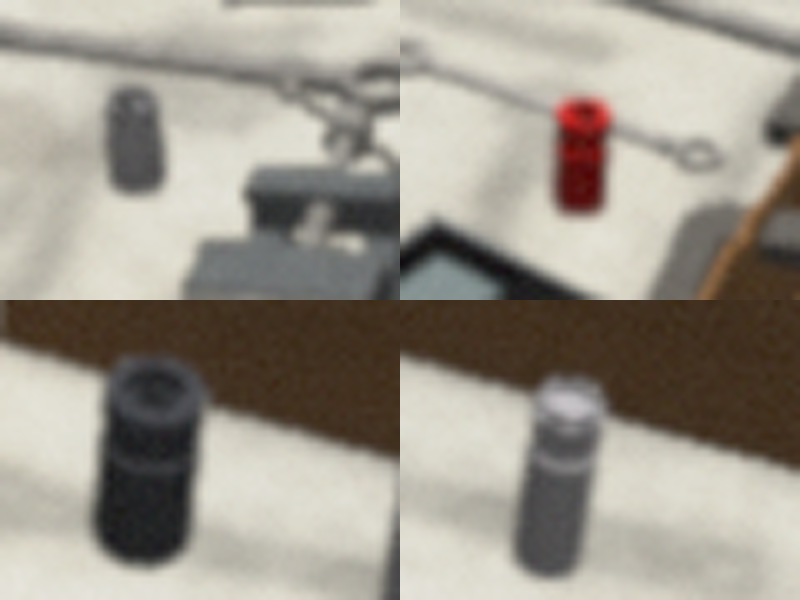

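The crops confirm the parts. The dark fat part is the wheel socket, the bright slim one the plug socket and the short grey one the caliper socket. The red one is a look-alike. The wrench at (405,217) measures about 148 mm, so it is the small one. The one at the right is at least 160 mm.

Next I measure the trays and parts.

```bash
cat >> h.py <<'E'
from scipy.optimize import least_squares
def full(l,s,o): return (np.array(l,float)+.5)/s-.5+np.array(o)
def tray(c,uv):
    L=np.array([[92,53],[92,-53],[-92,-53],[-92,53]])/1000
    def P(p): 
        a=p[2]; M=np.array([[np.cos(a),-np.sin(a)],[np.sin(a),np.cos(a)]])
        return np.c_[L@M.T+p[:2],np.full(4,.016)]
    w=world(c,uv,.016)[:,:2]
    r=least_squares(lambda p:(pix(c,P(p))-uv).ravel(),[*w.mean(0),0])
    return r.x,np.abs(r.fun).max()
E
python3 - <<'E'
from h import *
c=load("top"); s=load("scene")
T1=lambda l:full(l,3.4,(112,110)); T2=lambda l:full(l,3.4,(325,225))
for n,q in dict(plug=[(55,355),(197,320),(254,562),(110,602)],brake=[(598,276),(732,311),(675,551),(537,515)]).items():
    x,e=tray(c,T1(q)); print(n,x.round(4),np.degrees(x[2]).round(1),"maxres px",e)
    M=R.from_euler("z",x[2]).as_matrix()[:2,:2]
    for nm,l in dict(slot=(0,.025),w1=(.054,-.022),w2=(-.054,-.022)).items(): print("  ",nm,(M@l+x[:2]).round(4))
# wells seen at floor z=5mm / top
print("plug well",world(c,T1([(167,380)]),.005).round(4)); print("brake wells",world(c,T1([(684,348),(647,492)]),.005).round(4))
print("bar",world(c,T1([(274,529),(490,512)]),.008).round(4)); print("spanner",world(c,T1([(496,143),(692,153)]),.003).round(4))
print("cal top",world(c,T1([(217,180)]),.04),"foot",world(c,T1([(230,193)]),.0))
print("wheel top",world(c,T2([(190,158)]),.06),"foot",world(c,T2([(176,168)]),.0))
print("plug top",world(c,T2([(311,155)]),.064),"foot",world(c,T2([(292,162)]),.0))
f=lambda l,o:full(l,400/60,o)
print("scene: cal",world(s,f([(137,178),(131,105)],(194,150)),[0,.04]).round(4))
print("wheel",world(s,f([(142,230),(157,92)],(325,265)),[0,.06]).round(4))
print("plug",world(s,f([(547,255-0)],(365-60,275)),[0]).round(4),world(s,f([(170,103)],(365,275)),[.064]).round(4))
E
```

```text
plug [0.4606 0.2949 0.2664] 15.3 maxres px 1.0645505886268438
   slot [0.454 0.319]
   w1 [0.5184 0.2879]
   w2 [0.4143 0.2594]
brake [ 0.4905 -0.0487 -0.2582] -14.8 maxres px 1.6095567297353455
   slot [ 0.4968 -0.0245]
   w1 [ 0.537  -0.0837]
   w2 [ 0.4326 -0.0561]
plug well [[0.5186 0.2913 0.005 ]]
brake wells [[ 0.5383 -0.0848  0.005 ]
 [ 0.4335 -0.056   0.005 ]]
bar [[0.4097 0.2092 0.008 ]
 [0.4202 0.0559 0.008 ]]
spanner [[ 0.6977  0.0528  0.003 ]
 [ 0.6881 -0.0944  0.003 ]]
cal top [[0.65873822 0.25203533 0.04      ]] foot [[0.66169065 0.25242902 0.        ]]
wheel top [[ 0.38745329 -0.23267811  0.06      ]] foot [[ 0.38455115 -0.2351992   0.        ]]
plug top [[ 0.38833348 -0.31279099  0.064     ]] foot [[ 0.38792506 -0.31784119  0.        ]]
scene: cal [[0.6641 0.2534 0.    ]
 [0.6561 0.2478 0.04  ]]
wheel [[ 0.39   -0.2332  0.    ]
 [ 0.3858 -0.235   0.06  ]]
plug [[ 0.391  -0.3172  0.    ]] [[ 0.3873 -0.3176  0.064 ]]
```

>>> {"api": "apply_moves", "payload": {"moves": [{"x":4,"y":-3.3,"twist":-5},{"x":4,"y":-3.3,"twist":-5},{"x":4,"y":-3.3,"twist":-5},{"x":4,"y":-3.3,"twist":-5},{"x":4,"y":-3.3,"twist":-5},{"x":4,"y":-3.3,"twist":-5},{"x":4,"y":-3.3,"twist":-5},{"x":4,"y":-3.3,"twist":-5}]}}

```text
validation failed for argument at $.mo...
```

>>> {"api": "apply_moves", "payload": {"moves": [{"x":4,"y":-3.3,"twist":-5},{"x":4,"y":-3.3,"twist":-5},{"x":4,"y":-3.3,"twist":-5},{"x":4,"y":-3.5,"twist":-5},{"z":-4},{"z":-4},{},{}]}}

```text
validation failed for argument at $.mo...
```

```bash
cat >> h.py <<'E'
def st(manip):
    s=manip.sense(); y=R.from_quat(s["ee_rot"]).as_matrix()[:,1]
    print("t",round(s["t"],2),"p",s["position"].round(4),"jaw az",np.degrees(np.arctan2(y[1],y[0])).round(2),"gap",round(s["finger_gap"],4),"gf",round(s["grasp_force"],1),"F",s["ft_force"].round(1),"q",s["joint_pos"].round(2))
def cap(manip,n,s):
    c=manip.capture(n); c={k:np.array(v) for k,v in c.items()}; save(s,c); return c
E
python3 - <<'E'
from rig import manip
from h import *
c=cap(manip,"wrist","w1"); png("w1.png",c,s=1.42); st(manip)
print(pix(c,[(.66,.2515,0),(.66,.2515,.04)])*1.42)
E
```

```text
t 0.2 p [0.1798 0.6503 0.2447] jaw az 74.54 gap 0.0855 gf 0.0 F [ 0.1 -0.4  0.2] q [-1.41  0.48  0.02  1.56 -0.01  1.11 -0.08]
[[161.52165127 768.63673557]
 [145.81568517 810.88578908]]
```

View pics/w1.png

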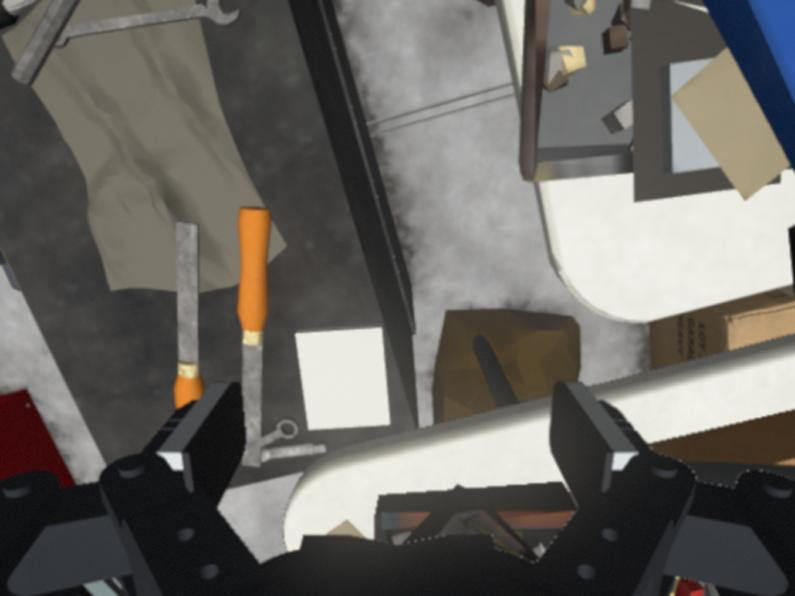

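The arm did not move because the rows failed validation, so this picture only shows the start view. I'll give all four keys in every row.

>>> {"api": "apply_moves", "payload": {"moves": [{"x":4,"y":-3.3,"z":0,"twist":-5},{"x":4,"y":-3.3,"z":0,"twist":-5},{"x":4,"y":-3.3,"z":0,"twist":-5},{"x":4,"y":-3.3,"z":0,"twist":-5},{"x":4,"y":-3.3,"z":0,"twist":-5},{"x":4,"y":-3.3,"z":0,"twist":-5}]}}

```text
t: 0.8
position: [0.4126, 0.4581, 0.2454]
ee_rot: [0.388, 0.922, 0.0, -0.0]
ft_force: [0.4, -1.1, -0.2]
finger_gap: 0.0857
grasp_force: 0.0
```

>>> {"api": "apply_moves", "payload": {"moves": [{"x":4,"y":-3.3,"z":0,"twist":-5},{"x":4,"y":-3.3,"z":0,"twist":-5},{"x":4,"y":-3.3,"z":0,"twist":-5},{"x":4,"y":-3.3,"z":0,"twist":-5},{"x":4,"y":-3.3,"z":0,"twist":-5},{"x":4,"y":-3.6,"z":0,"twist":-5},{"x":0,"y":0,"z":-5,"twist":0},{"x":0,"y":0,"z":-3,"twist":0}]}}

```text
t: 1.6
position: [0.642, 0.2644, 0.1629]
ee_rot: [0.613, 0.79, -0.001, 0.0]
ft_force: [-0.9, 1.6, 0.5]
finger_gap: 0.0855
grasp_force: 0.0
```

```bash
python3 - <<'E'
from rig import manip
from h import *
c=cap(manip,"wrist","w1"); png("w1.png",c,s=1.42); st(manip)
print(pix(c,[(.66,.2515,0),(.66,.2515,.04)])*1.42)
E
```

```text
t 1.65 p [0.6382 0.2649 0.1574] jaw az 14.45 gap 0.0851 gf 0.0 F [-3.4 -0.  -4.8] q [-0.73  0.61  0.36  1.6  -0.25  0.98 -0.04]
[[422.70666062 301.88113425]
 [426.32227518 324.19731631]]
```

View pics/w1.png

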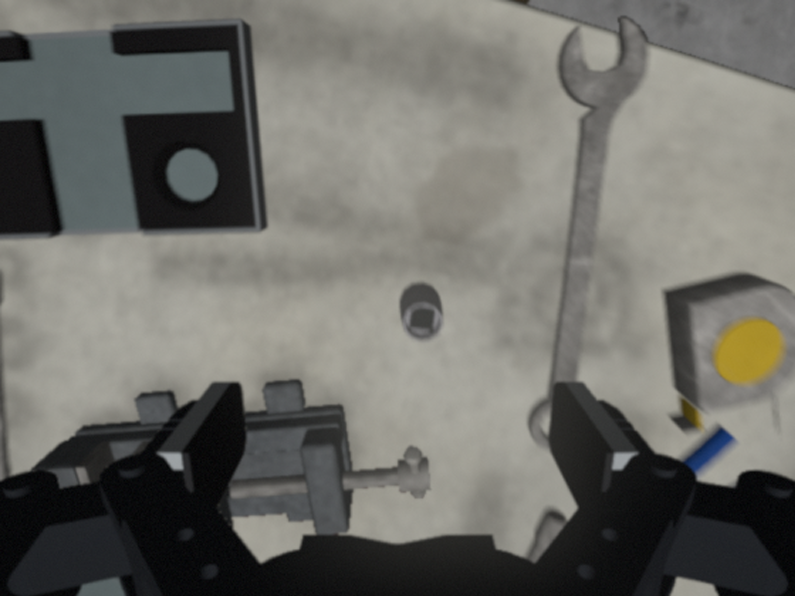

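The caliper socket's top is at (423,320) and its foot at (421,300), within 4 px of the prediction. The plug tray well is at (191,175) and the vise screw is clear of the grasp.

```bash
python3 - <<'E'
from rig import manip
from h import *
c=load("w1")
print(world(c,np.array([(423,320),(421,300),(191,175),(244,22),(263,230)])/1.42,[.04,0,.005,.016,.016]).round(4)); st(manip)
# predicted plug tray
a=.2664;M=R.from_euler("z",a).as_matrix()[:2,:2]
print([(M@l+[.4606,.2949]).round(4) for l in [(.054,-.022),(.092,.053),(.092,-.053)]])
E
```

```text
[[0.6578 0.2533 0.04  ]
 [0.6587 0.2524 0.    ]
 [0.5187 0.2912 0.005 ]
 [0.5369 0.3717 0.016 ]
 [0.5648 0.2735 0.016 ]]
t 1.65 p [0.6382 0.2649 0.1574] jaw az 14.45 gap 0.0851 gf 0.0 F [-3.4 -0.  -4.8] q [-0.73  0.61  0.36  1.6  -0.25  0.98 -0.04]
[array([0.5185, 0.2879]), array([0.5354, 0.3703]), array([0.5633, 0.268 ])]
```

>>> {"api": "apply_moves", "payload": {"moves": [{"x":2.1,"y":-1.3,"z":0,"twist":0},{"x":0,"y":0,"z":-4,"twist":0},{"x":0,"y":0,"z":-4,"twist":0},{"x":0,"y":0,"z":0,"twist":0},{"x":0,"y":0,"z":0,"twist":0}]}}

```text
t: 2.15
position: [0.6623, 0.2545, 0.086]
ee_rot: [0.612, 0.791, -0.0, -0.0]
ft_force: [0.9, -0.1, 1.3]
finger_gap: 0.0856
grasp_force: 0.0
```

>>> {"api": "apply_moves", "payload": {"moves": [{"x":-0.3,"y":-0.3,"z":-2,"twist":0},{"x":0,"y":0,"z":-2,"twist":0},{"x":0,"y":0,"z":-1.7,"twist":0},{"x":0,"y":0,"z":0,"twist":0},{"x":0,"y":0,"z":0,"twist":0}]}}

```text
t: 2.65
position: [0.6601, 0.2516, 0.0296]
ee_rot: [0.612, 0.791, 0.001, 0.0]
ft_force: [-1.1, -0.0, -0.2]
finger_gap: 0.0851
grasp_force: 0.0
```

>>> {"api": "apply_moves", "payload": {"moves": [{"x":0,"y":0,"z":0,"twist":0},{"x":0,"y":0,"z":0,"twist":0},{"x":0,"y":0,"z":0,"twist":0},{"x":0,"y":0,"z":0,"twist":0},{"x":0,"y":0,"z":0,"twist":0},{"x":0,"y":0,"z":0,"twist":0},{"x":0,"y":0,"z":0,"twist":0}], "jaw": 0}}

```text
t: 3.35
position: [0.6597, 0.2513, 0.0288]
ee_rot: [0.612, 0.791, 0.0, 0.0]
ft_force: [-0.9, 0.7, 4.9]
finger_gap: 0.0223
grasp_force: 58.8
```

>>> {"api": "apply_moves", "payload": {"moves": [{"x":0,"y":0,"z":2,"twist":0},{"x":0,"y":0,"z":4,"twist":0},{"x":0,"y":0,"z":4,"twist":0},{"x":0,"y":0,"z":4,"twist":0},{"x":-2.8,"y":-3.8,"z":0,"twist":0},{"x":-2.8,"y":-3.8,"z":0,"twist":0},{"x":-2.8,"y":-3.8,"z":0,"twist":0},{"x":-2.8,"y":-3.8,"z":0,"twist":0}]}}

```text
t: 4.15
position: [0.5456, 0.0976, 0.1678]
ee_rot: [0.612, 0.791, -0.0, -0.0]
ft_force: [0.7, 0.5, -0.2]
finger_gap: 0.0225
grasp_force: 59.1
```

>>> {"api": "apply_moves", "payload": {"moves": [{"x":-2.8,"y":-3.8,"z":0,"twist":0},{"x":-2.8,"y":-3.8,"z":0,"twist":0},{"x":-2.8,"y":-3.8,"z":0,"twist":0},{"x":-2.5,"y":-3.5,"z":0,"twist":0},{"x":0,"y":0,"z":-2,"twist":0},{"x":0,"y":0,"z":0,"twist":0},{"x":0,"y":0,"z":0,"twist":0}]}}

```text
t: 4.85
position: [0.4384, -0.0495, 0.1483]
ee_rot: [0.612, 0.791, -0.0, -0.0]
ft_force: [1.2, 0.1, -1.0]
finger_gap: 0.0217
grasp_force: 59.1
```

```bash
python3 - <<'E'
from rig import manip
from h import *
c=cap(manip,"top","t3"); st(manip)
png("t3.png",c,(240,170,360,290),5)
print(((pix(c,[(.433,-.056,.005),(.5375,-.084,.005),(.4968,-.0245,.005)])-[240,170]+.5)*5).round(0))
E
```

```text
t 4.9 p [ 0.439  -0.0492  0.1486] jaw az 14.61 gap 0.0222 gf 59.1 F [ 0.6  0.4 -1.4] q [-0.43  0.24  0.46  2.21 -0.16  0.72  0.4 ]
[[312. 425.]
 [365. 214.]
 [246. 296.]]
```

View pics/t3.png

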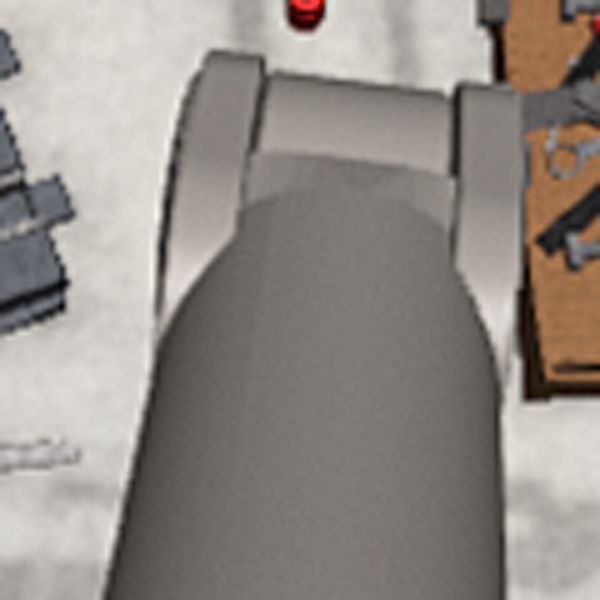

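The arm hides the tray in this view, so I'll go by the measured well position.

>>> {"api": "apply_moves", "payload": {"moves": [{"x":-0.6,"y":-0.7,"z":-3,"twist":0},{"x":0,"y":0,"z":-3,"twist":0},{"x":0,"y":0,"z":-2,"twist":0},{"x":0,"y":0,"z":0,"twist":0},{"x":0,"y":0,"z":0,"twist":0}]}}

```text
t: 5.4
position: [0.4331, -0.0564, 0.0688]
ee_rot: [0.612, 0.791, 0.0, 0.0]
ft_force: [0.6, -0.3, -1.0]
finger_gap: 0.0219
grasp_force: 59.1
```

>>> {"api": "apply_moves", "payload": {"moves": [{"x":0,"y":0,"z":-1.5,"twist":0},{"x":0,"y":0,"z":-1,"twist":0},{"x":0,"y":0,"z":-0.5,"twist":0},{"x":0,"y":0,"z":-0.4,"twist":0},{"x":0,"y":0,"z":0,"twist":0},{"x":0,"y":0,"z":0,"twist":0}]}}

```text
t: 6.0
position: [0.4325, -0.0569, 0.0346]
ee_rot: [0.612, 0.791, 0.0, 0.0]
ft_force: [-0.4, -0.2, -0.6]
finger_gap: 0.022
grasp_force: 59.1
```

>>> {"api": "apply_moves", "payload": {"moves": [{"x":0,"y":0,"z":0,"twist":0},{"x":0,"y":0,"z":0,"twist":0},{"x":0,"y":0,"z":0,"twist":0},{"x":0,"y":0,"z":0,"twist":0},{"x":0,"y":0,"z":0,"twist":0}], "jaw": 0.6}}

```text
t: 6.5
position: [0.4323, -0.0569, 0.0344]
ee_rot: [0.612, 0.791, 0.0, 0.0]
ft_force: [-0.6, -0.3, 0.8]
finger_gap: 0.051
grasp_force: 0.0
```

>>> {"api": "apply_moves", "payload": {"moves": [{"x":0,"y":0,"z":1,"twist":0},{"x":0,"y":0,"z":3,"twist":0},{"x":0,"y":0,"z":4,"twist":0},{"x":0,"y":0,"z":3,"twist":0},{"x":3,"y":0,"z":3,"twist":-3},{"x":4,"y":0,"z":0,"twist":-5},{"x":4,"y":0.5,"z":0,"twist":-5},{"x":4,"y":1,"z":0,"twist":-5}]}}

```text
t: 7.3
position: [0.5837, -0.0424, 0.1757]
ee_rot: [0.73, 0.684, 0.001, 0.0]
ft_force: [0.1, -0.4, 0.7]
finger_gap: 0.0513
grasp_force: 0.0
```

>>> {"api": "apply_moves", "payload": {"moves": [{"x":4,"y":0.8,"z":0,"twist":0},{"x":4,"y":0.8,"z":0,"twist":0},{"x":2.5,"y":0.5,"z":0,"twist":0},{"x":0,"y":0,"z":-1,"twist":0},{"x":0,"y":0,"z":0,"twist":0},{"x":0,"y":0,"z":0,"twist":0},{"x":0,"y":0,"z":0,"twist":0}]}}

```text
t: 8.0
position: [0.6864, -0.0215, 0.1649]
ee_rot: [0.729, 0.685, -0.0, -0.0]
ft_force: [-0.1, 0.0, 0.1]
finger_gap: 0.0511
grasp_force: 0.0
```

```bash
python3 - <<'E'
from rig import manip
from h import *
c=cap(manip,"wrist","w2"); png("w2.png",c,s=1.42); st(manip)
print(pix(c,[(.6977,.0528,.003),(.6881,-.0944,.003)])*1.42)
E
```

```text
t 8.05 p [ 0.6866 -0.0213  0.165 ] jaw az -3.51 gap 0.0509 gf 0.0 F [ 0.2  0.6 -0.5] q [-0.4   0.62  0.51  1.62 -0.34  0.99  0.16]
[[410.69138293 139.07913515]
 [408.06435503 389.21412303]]
```

View pics/w2.png

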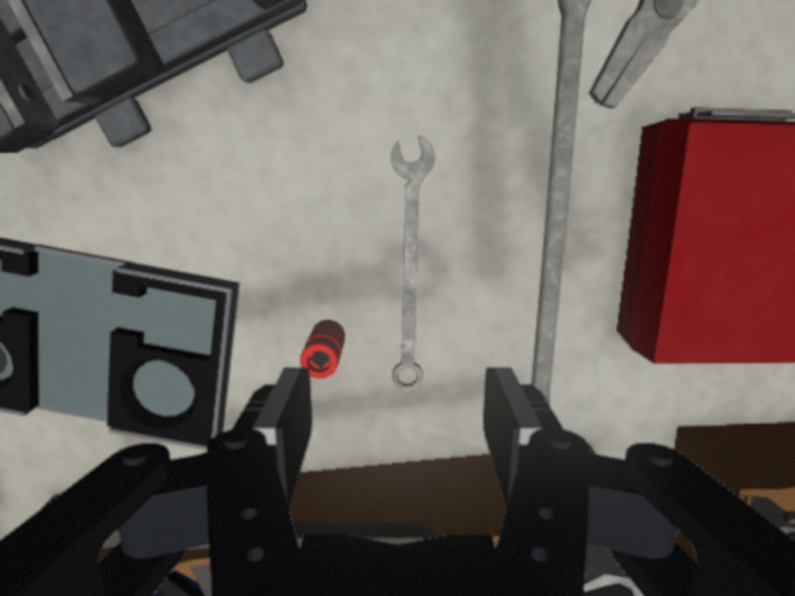

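The wrench runs from (413,136) to (407,388) as predicted. The red look-alike at (322,350) is close by. The brake tray's corner is at (238,283) and its wide well at (163,388).

```bash
python3 - <<'E'
from rig import manip
from h import *
c=load("w2")
print(world(c,np.array([(413,134),(407,389),(410,262),(163,388),(238,283),(212,445),(322,360),(325,332)])/1.42,[.003,.003,.003,.005,.016,.016,.04,.0]).round(4))
a=-.2582;M=R.from_euler("z",a).as_matrix()[:2,:2]
print([(M@l+[.4905,-.0487]).round(4) for l in [(.054,-.022),(.092,.053),(.092,-.053)]])
E
```

```text
[[ 0.6991  0.0553  0.003 ]
 [ 0.6875 -0.0942  0.003 ]
 [ 0.6936 -0.0147  0.003 ]
 [ 0.5373 -0.0839  0.005 ]
 [ 0.5975 -0.0178  0.016 ]
 [ 0.5661 -0.1186  0.016 ]
 [ 0.6439 -0.0566  0.04  ]
 [ 0.6403 -0.0551  0.    ]]
[array([ 0.5371, -0.0838]), array([ 0.593 , -0.0209]), array([ 0.5659, -0.1234])]
```

>>> {"api": "apply_moves", "payload": {"moves": [{"x":0.7,"y":0.2,"z":-3,"twist":-0.9},{"x":0,"y":0,"z":-4,"twist":0},{"x":0,"y":0,"z":-3,"twist":0},{"x":0,"y":0,"z":-2.5,"twist":0},{"x":0,"y":0,"z":0,"twist":0},{"x":0,"y":0,"z":0,"twist":0}], "jaw": 0.28}}

```text
t: 8.65
position: [0.6944, -0.0192, 0.0401]
ee_rot: [0.734, 0.68, 0.0, 0.0]
ft_force: [-0.2, -0.8, 0.3]
finger_gap: 0.0243
grasp_force: 0.0
```

>>> {"api": "apply_moves", "payload": {"moves": [{"x":-0.1,"y":0,"z":-1.3,"twist":0},{"x":0,"y":0,"z":-0.7,"twist":0},{"x":0,"y":0,"z":-0.3,"twist":0},{"x":0,"y":0,"z":0,"twist":0},{"x":0,"y":0,"z":0,"twist":0}]}}

```text
t: 9.15
position: [0.6935, -0.0189, 0.0165]
ee_rot: [0.733, 0.68, 0.0, 0.0]
ft_force: [0.0, -1.2, -0.8]
finger_gap: 0.0239
grasp_force: 0.0
```

>>> {"api": "apply_moves", "payload": {"moves": [{"x":0,"y":0,"z":-0.1,"twist":0},{"x":0,"y":0,"z":0,"twist":0},{"x":0,"y":0,"z":0,"twist":0}]}}

```text
t: 9.45
position: [0.6934, -0.0189, 0.0155]
ee_rot: [0.734, 0.68, 0.0, 0.0]
ft_force: [-0.0, -0.3, -1.0]
finger_gap: 0.0239
grasp_force: 0.0
```

>>> {"api": "apply_moves", "payload": {"moves": [{"x":0,"y":0,"z":0,"twist":0},{"x":0,"y":0,"z":0,"twist":0},{"x":0,"y":0,"z":0,"twist":0},{"x":0,"y":0,"z":0,"twist":0},{"x":0,"y":0,"z":0,"twist":0}], "jaw": 0}}

```text
t: 9.95
position: [0.6935, -0.0189, 0.0156]
ee_rot: [0.734, 0.68, 0.0, 0.0]
ft_force: [-0.3, 1.0, 2.7]
finger_gap: 0.0051
grasp_force: 59.0
```

>>> {"api": "apply_moves", "payload": {"moves": [{"x":0,"y":0,"z":1,"twist":0},{"x":0,"y":0,"z":2,"twist":0},{"x":0,"y":0,"z":4,"twist":0},{"x":0,"y":0,"z":4,"twist":0},{"x":0,"y":0,"z":4,"twist":0},{"x":-2,"y":0,"z":0,"twist":8},{"x":-2,"y":0,"z":0,"twist":8},{"x":-2,"y":0,"z":0,"twist":8}]}}

```text
t: 10.75
position: [0.6326, -0.0189, 0.166]
ee_rot: [0.574, 0.819, 0.0, 0.0]
ft_force: [-0.1, -0.1, 0.2]
finger_gap: 0.0048
grasp_force: 58.9
```

>>> {"api": "apply_moves", "payload": {"moves": [{"x":-2,"y":0,"z":0,"twist":8},{"x":-2,"y":0,"z":0,"twist":8},{"x":-2,"y":0,"z":0,"twist":8},{"x":-2,"y":0,"z":0,"twist":8},{"x":-2,"y":0,"z":0,"twist":8},{"x":-2,"y":0,"z":0,"twist":8},{"x":-1.6,"y":-0.6,"z":0,"twist":7.4},{"x":0,"y":0,"z":0,"twist":0}]}}

```text
t: 11.55
position: [0.4951, -0.026, 0.1655]
ee_rot: [0.13, 0.992, -0.0, -0.001]
ft_force: [1.1, -0.1, -1.1]
finger_gap: 0.005
grasp_force: 58.9
```

>>> {"api": "apply_moves", "payload": {"moves": [{"x":0,"y":0,"z":-3,"twist":0},{"x":0,"y":0,"z":-3,"twist":0},{"x":0,"y":0,"z":0,"twist":0},{"x":0,"y":0,"z":0,"twist":0}]}}

```text
t: 11.95
position: [0.4978, -0.0249, 0.1056]
ee_rot: [0.131, 0.991, -0.0, -0.0]
ft_force: [0.7, 0.2, -0.5]
finger_gap: 0.005
grasp_force: 58.9
```

```bash
python3 - <<'E'
from rig import manip
from h import *
c=cap(manip,"wrist","w3"); png("w3.png",c,s=1.42); st(manip)
E
```

```text
t 12.0 p [ 0.4984 -0.0249  0.1063] jaw az 74.96 gap 0.0052 gf 58.9 F [-0.1  0.2  0.7] q [-0.23  0.39  0.19  2.1  -0.11  0.66  1.34]
```

View pics/w3.png

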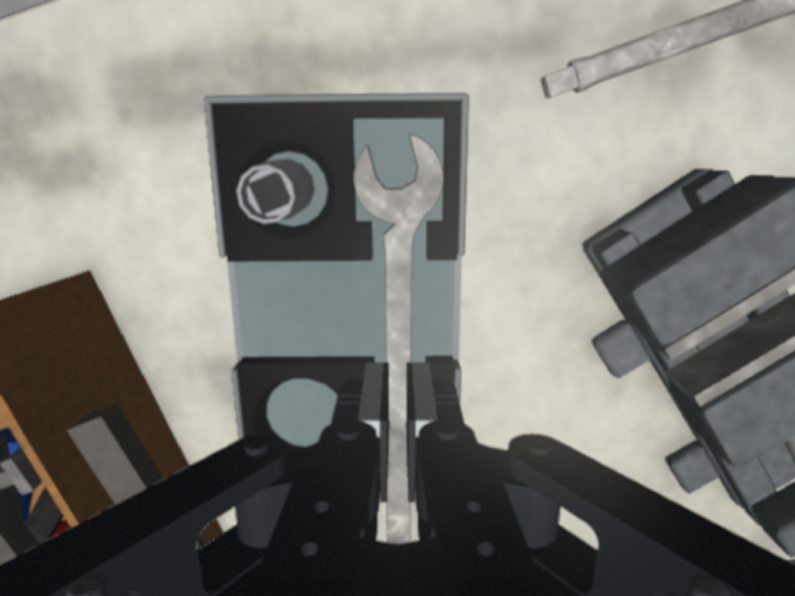

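The caliper socket stands in its well at (270,190), and the wrench lines up with the slot, whose end spans 354 to 444 at row 118.

```bash
python3 - <<'E'
from h import *
c=load("w3")
w=world(c,np.array([(355,118),(444,118),(207,98),(468,96),(280,410)])/1.42,[.005,.005,.016,.016,.005]); 
a=np.radians(-15);M=R.from_euler("z",a).as_matrix()[:2,:2]
for n,l in [("slotL",(-.083,.006)),("slotR",(-.083,.044)),("cL",(-.092,-.053)),("cR",(-.092,.053))]: print(n,(M@l+[.491,-.0488]).round(4))
print(w.round(4)); 
E
```

```text
slotL [ 0.4124 -0.0215]
slotR [0.4222 0.0152]
cL [ 0.3884 -0.0762]
cR [0.4159 0.0262]
[[ 0.4126 -0.0209  0.005 ]
 [ 0.4224  0.0153  0.005 ]
 [ 0.3904 -0.0752  0.016 ]
 [ 0.417   0.0254  0.016 ]
 [ 0.534  -0.095   0.005 ]]
```

>>> {"api": "apply_moves", "payload": {"moves": [{"x":-0.1,"y":0,"z":-3,"twist":0},{"x":0,"y":0,"z":-3,"twist":0},{"x":0,"y":0,"z":-1.2,"twist":0},{"x":0,"y":0,"z":-0.6,"twist":0},{"x":0,"y":0,"z":-0.5,"twist":0},{"x":0,"y":0,"z":0,"twist":0},{"x":0,"y":0,"z":0,"twist":0}]}}

```text
t: 12.7
position: [0.497, -0.0249, 0.0231]
ee_rot: [0.13, 0.991, 0.0, 0.001]
ft_force: [0.3, 0.9, -0.9]
finger_gap: 0.0049
grasp_force: 58.9
```

>>> {"api": "apply_moves", "payload": {"moves": [{"x":0,"y":0,"z":-0.15,"twist":0},{"x":0,"y":0,"z":0,"twist":0},{"x":0,"y":0,"z":0,"twist":0}]}}

```text
t: 13.0
position: [0.4965, -0.0248, 0.021]
ee_rot: [0.13, 0.991, 0.0, 0.0]
ft_force: [0.0, -0.6, -0.7]
finger_gap: 0.0052
grasp_force: 58.9
```

>>> {"api": "apply_moves", "payload": {"moves": [{"x":0,"y":0,"z":0,"twist":0},{"x":0,"y":0,"z":0,"twist":0},{"x":0,"y":0,"z":0,"twist":0},{"x":0,"y":0,"z":0,"twist":0}], "jaw": 0.3}}

```text
t: 13.4
position: [0.4963, -0.0249, 0.0208]
ee_rot: [0.13, 0.991, 0.0, -0.0]
ft_force: [0.3, -0.1, 0.8]
finger_gap: 0.0255
grasp_force: 0.0
```

>>> {"api": "apply_moves", "payload": {"moves": [{"x":0,"y":0,"z":1,"twist":0},{"x":0,"y":0,"z":3,"twist":0},{"x":0,"y":0,"z":4,"twist":0},{"x":0,"y":0,"z":4,"twist":0},{"x":0,"y":0,"z":2,"twist":0},{"x":-2,"y":-3,"z":0,"twist":5},{"x":-3,"y":-3.5,"z":0,"twist":5},{"x":-3,"y":-3.5,"z":0,"twist":5}]}}

```text
t: 14.2
position: [0.4156, -0.1257, 0.1617]
ee_rot: [-0.003, 1.0, -0.0, 0.001]
ft_force: [-0.1, -1.3, -0.1]
finger_gap: 0.0253
grasp_force: 0.0
```

>>> {"api": "apply_moves", "payload": {"moves": [{"x":-3,"y":0,"z":0,"twist":0},{"x":0,"y":-4,"z":0,"twist":0},{"x":0,"y":-4,"z":0,"twist":0},{"x":0,"y":-3,"z":0,"twist":0},{"x":0,"y":0,"z":0,"twist":0},{"x":0,"y":0,"z":0,"twist":0}], "jaw": 0.75}}

```text
t: 14.8
position: [0.3861, -0.2351, 0.1612]
ee_rot: [0.001, 1.0, 0.0, 0.0]
ft_force: [-0.8, 0.5, -0.1]
finger_gap: 0.0639
grasp_force: 0.0
```

```bash
python3 - <<'E'
from rig import manip
from h import *
c=cap(manip,"wrist","w4"); png("w4.png",c,s=1.42); st(manip)
print(pix(c,[(.387,-.234,0),(.387,-.234,.06),(.3885,-.316,0),(.3885,-.316,.064)])*1.42)
E
```

```text
t 14.85 p [ 0.3862 -0.2342  0.161 ] jaw az 90.04 gap 0.0644 gf 0.0 F [0.3 0.4 0.1] q [ 0.15  0.23  0.3   2.17 -0.1   0.76  2.08]
[[399.44654816 277.75390789]
 [400.11379453 308.85056938]
 [257.65456659 280.49289024]
 [222.00269524 314.7076114 ]]
```

View pics/w4.png

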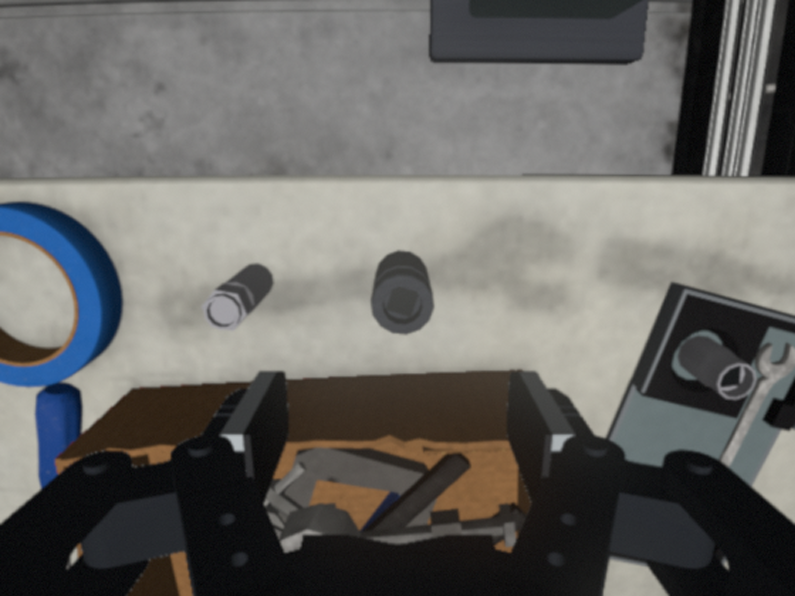

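The wheel socket's top is at (402,302) and the plug socket's top at (224,310). The carton's near wall is visible from row 372, and the caliper socket and wrench sit in the brake tray at the right.

```bash
python3 - <<'E'
from h import *
c=load("w4")
print(world(c,np.array([(402,303),(401,278),(224,310),(257,279),(400,377),(400,440)])/1.42,[.06,0,.064,0,0,.1]).round(4))
E
```

```text
[[ 0.3842 -0.2331  0.06  ]
 [ 0.3871 -0.2331  0.    ]
 [ 0.3862 -0.3149  0.064 ]
 [ 0.3876 -0.3163  0.    ]
 [ 0.4493 -0.2336  0.    ]
 [ 0.4316 -0.2343  0.1   ]]
```

>>> {"api": "apply_moves", "payload": {"moves": [{"x":-0.2,"y":0.1,"z":-3,"twist":0},{"x":0,"y":0,"z":-4,"twist":0},{"x":0,"y":0,"z":-3,"twist":0},{"x":0,"y":0,"z":-2,"twist":0},{"x":0,"y":0,"z":0,"twist":0},{"x":0,"y":0,"z":0,"twist":0}]}}

```text
t: 15.45
position: [0.3845, -0.2329, 0.0412]
ee_rot: [-0.001, 1.0, 0.0, -0.0]
ft_force: [0.6, 0.1, -0.0]
finger_gap: 0.0641
grasp_force: 0.0
```

>>> {"api": "apply_moves", "payload": {"moves": [{"x":0,"y":0,"z":0,"twist":0},{"x":0,"y":0,"z":0,"twist":0},{"x":0,"y":0,"z":0,"twist":0},{"x":0,"y":0,"z":0,"twist":0},{"x":0,"y":0,"z":0,"twist":0},{"x":0,"y":0,"z":0,"twist":0}], "jaw": 0}}

```text
t: 16.05
position: [0.3852, -0.234, 0.042]
ee_rot: [-0.0, 1.0, -0.0, 0.001]
ft_force: [-1.3, 1.6, 8.4]
finger_gap: 0.0287
grasp_force: 58.5
```

>>> {"api": "apply_moves", "payload": {"moves": [{"x":0,"y":0,"z":2,"twist":0},{"x":0,"y":0,"z":4,"twist":0},{"x":0,"y":0,"z":4,"twist":0},{"x":0,"y":0,"z":4,"twist":0},{"x":0,"y":4,"z":0,"twist":0},{"x":0,"y":4,"z":0,"twist":0},{"x":0,"y":4,"z":0,"twist":0},{"x":1,"y":3,"z":0,"twist":0}]}}

```text
t: 16.85
position: [0.3928, -0.0818, 0.1812]
ee_rot: [-0.001, 1.0, 0.0, -0.0]
ft_force: [-0.1, -1.0, -1.7]
finger_gap: 0.0287
grasp_force: 59.6
```

>>> {"api": "apply_moves", "payload": {"moves": [{"x":4,"y":0,"z":0,"twist":0},{"x":4,"y":0,"z":0,"twist":0},{"x":4,"y":0,"z":0,"twist":0},{"x":2.2,"y":0,"z":-2,"twist":0},{"x":0,"y":0,"z":0,"twist":0},{"x":0,"y":0,"z":0,"twist":0}]}}

```text
t: 17.45
position: [0.5355, -0.0839, 0.1604]
ee_rot: [-0.0, 1.0, -0.0, -0.001]
ft_force: [-1.3, -0.3, -1.4]
finger_gap: 0.0285
grasp_force: 59.6
```

>>> {"api": "apply_moves", "payload": {"moves": [{"x":0.2,"y":0,"z":-3,"twist":0},{"x":0,"y":0,"z":-4,"twist":0},{"x":0,"y":0,"z":-2,"twist":0},{"x":0,"y":0,"z":0,"twist":0},{"x":0,"y":0,"z":0,"twist":0}]}}

```text
t: 17.95
position: [0.5381, -0.0841, 0.0719]
ee_rot: [-0.0, 1.0, -0.0, 0.0]
ft_force: [1.2, 0.4, -1.3]
finger_gap: 0.0286
grasp_force: 59.7
```

>>> {"api": "apply_moves", "payload": {"moves": [{"x":0,"y":0,"z":-1,"twist":0},{"x":0,"y":0,"z":-0.7,"twist":0},{"x":0,"y":0,"z":-0.4,"twist":0},{"x":0,"y":0,"z":0,"twist":0},{"x":0,"y":0,"z":0,"twist":0}]}}

```text
t: 18.45
position: [0.5384, -0.0839, 0.0498]
ee_rot: [-0.0, 1.0, 0.0, -0.0]
ft_force: [-0.6, -0.4, -1.7]
finger_gap: 0.0284
grasp_force: 59.7
```

Down 2 mm more, then release. After that I return over the same route to the plug socket.

>>> {"api": "apply_moves", "payload": {"moves": [{"x":0,"y":0,"z":-0.2,"twist":0},{"x":0,"y":0,"z":0,"twist":0},{"x":0,"y":0,"z":0,"twist":0}]}}

```text
t: 18.75
position: [0.5384, -0.0839, 0.0478]
ee_rot: [-0.0, 1.0, -0.0, 0.0]
ft_force: [0.9, -0.4, -2.0]
finger_gap: 0.0283
grasp_force: 59.7
```

>>> {"api": "apply_moves", "payload": {"moves": [{"x":0,"y":0,"z":0,"twist":0},{"x":0,"y":0,"z":0,"twist":0},{"x":0,"y":0,"z":0,"twist":0},{"x":0,"y":0,"z":0,"twist":0}], "jaw": 0.55}}

```text
t: 19.15
position: [0.5384, -0.0839, 0.0479]
ee_rot: [-0.0, 1.0, 0.0, 0.0]
ft_force: [0.1, -0.5, 0.3]
finger_gap: 0.0471
grasp_force: 0.0
```

>>> {"api": "apply_moves", "payload": {"moves": [{"x":0,"y":0,"z":1,"twist":0},{"x":0,"y":0,"z":3,"twist":0},{"x":0,"y":0,"z":4,"twist":0},{"x":0,"y":0,"z":4,"twist":0},{"x":-4,"y":0,"z":0,"twist":0},{"x":-4,"y":0,"z":0,"twist":0},{"x":-4,"y":0,"z":0,"twist":0},{"x":-3,"y":-3,"z":0,"twist":0}]}}

```text
t: 19.95
position: [0.3862, -0.1116, 0.1682]
ee_rot: [-0.003, 1.0, 0.001, -0.0]
ft_force: [0.1, -1.3, -0.6]
finger_gap: 0.0466
grasp_force: 0.0
```

>>> {"api": "apply_moves", "payload": {"moves": [{"x":0,"y":-4,"z":0,"twist":0},{"x":0,"y":-4,"z":0,"twist":0},{"x":0,"y":-4,"z":0,"twist":0},{"x":0,"y":-4,"z":0,"twist":0},{"x":0,"y":-4,"z":0,"twist":0},{"x":0,"y":0,"z":-4,"twist":0},{"x":0,"y":0,"z":0,"twist":0},{"x":0,"y":0,"z":0,"twist":0}]}}

```text
t: 20.75
position: [0.3878, -0.3133, 0.128]
ee_rot: [-0.0, 1.0, 0.001, -0.001]
ft_force: [-0.4, -0.4, -0.2]
finger_gap: 0.0476
grasp_force: 0.0
```

>>> {"api": "apply_moves", "payload": {"moves": [{"x":-0.1,"y":-0.2,"z":-2,"twist":0},{"x":0,"y":0,"z":-3,"twist":0},{"x":0,"y":0,"z":-2.5,"twist":0},{"x":0,"y":0,"z":-1.2,"twist":0},{"x":0,"y":0,"z":0,"twist":0},{"x":0,"y":0,"z":0,"twist":0}]}}

```text
t: 21.35
position: [0.3882, -0.3161, 0.0421]
ee_rot: [-0.001, 1.0, -0.0, 0.001]
ft_force: [0.0, 0.5, 0.0]
finger_gap: 0.0469
grasp_force: 0.0
```

>>> {"api": "apply_moves", "payload": {"moves": [{"x":0,"y":0,"z":0,"twist":0},{"x":0,"y":0,"z":0,"twist":0},{"x":0,"y":0,"z":0,"twist":0},{"x":0,"y":0,"z":0,"twist":0},{"x":0,"y":0,"z":0,"twist":0},{"x":0,"y":0,"z":0,"twist":0}], "jaw": 0}}

```text
t: 21.95
position: [0.3881, -0.3163, 0.0421]
ee_rot: [-0.0, 1.0, -0.0, 0.001]
ft_force: [-1.1, -0.1, 8.3]
finger_gap: 0.0186
grasp_force: 58.3
```

>>> {"api": "apply_moves", "payload": {"moves": [{"x":0,"y":0,"z":2,"twist":0},{"x":0,"y":0,"z":4,"twist":0},{"x":0,"y":0,"z":5,"twist":0},{"x":0,"y":0,"z":4,"twist":0},{"x":0,"y":4,"z":0,"twist":0},{"x":0,"y":4,"z":0,"twist":0},{"x":0,"y":4,"z":0,"twist":0},{"x":0,"y":4,"z":0,"twist":0}]}}

```text
t: 22.75
position: [0.387, -0.1544, 0.1914]
ee_rot: [-0.0, 1.0, -0.0, 0.001]
ft_force: [1.0, -0.4, -0.4]
finger_gap: 0.0187
grasp_force: 58.7
```

>>> {"api": "apply_moves", "payload": {"moves": [{"x":1.5,"y":4,"z":0,"twist":0},{"x":2,"y":4,"z":0,"twist":0},{"x":1,"y":4,"z":0,"twist":0},{"x":1,"y":4,"z":0,"twist":0},{"x":1,"y":4,"z":0,"twist":0},{"x":1,"y":4,"z":0,"twist":0},{"x":1,"y":4,"z":0,"twist":0},{"x":1,"y":4,"z":0,"twist":0}]}}

```text
t: 23.55
position: [0.4824, 0.1656, 0.1913]
ee_rot: [-0.0, 1.0, 0.0, 0.0]
ft_force: [1.8, -0.7, -0.4]
finger_gap: 0.0186
grasp_force: 58.7
```

>>> {"api": "apply_moves", "payload": {"moves": [{"x":1,"y":4,"z":0,"twist":0},{"x":1,"y":4,"z":0,"twist":0},{"x":1,"y":4,"z":0,"twist":0},{"x":0.5,"y":0.6,"z":-4,"twist":0},{"x":0,"y":0,"z":0,"twist":0},{"x":0,"y":0,"z":0,"twist":0}]}}

```text
t: 24.15
position: [0.5168, 0.2891, 0.1505]
ee_rot: [-0.0, 1.0, -0.001, -0.001]
ft_force: [1.1, -0.4, 0.2]
finger_gap: 0.019
grasp_force: 58.7
```

>>> {"api": "apply_moves", "payload": {"moves": [{"x":0.2,"y":0.1,"z":-3,"twist":0},{"x":0,"y":0,"z":-3,"twist":0},{"x":0,"y":0,"z":-2,"twist":0},{"x":0,"y":0,"z":0,"twist":0},{"x":0,"y":0,"z":0,"twist":0}]}}

```text
t: 24.65
position: [0.5203, 0.2907, 0.0726]
ee_rot: [0.0, 1.0, 0.0, 0.001]
ft_force: [0.2, 0.3, -0.5]
finger_gap: 0.0185
grasp_force: 58.7
```

>>> {"api": "apply_moves", "payload": {"moves": [{"x":0,"y":0,"z":-1,"twist":0},{"x":0,"y":0,"z":-0.7,"twist":0},{"x":0,"y":0,"z":-0.3,"twist":0},{"x":0,"y":0,"z":0,"twist":0},{"x":0,"y":0,"z":0,"twist":0}]}}

```text
t: 25.15
position: [0.5194, 0.2911, 0.0509]
ee_rot: [-0.0, 1.0, -0.0, 0.0]
ft_force: [0.7, -0.1, -0.3]
finger_gap: 0.0183
grasp_force: 58.7
```

>>> {"api": "apply_moves", "payload": {"moves": [{"x":0,"y":0,"z":-0.25,"twist":0},{"x":0,"y":0,"z":0,"twist":0},{"x":0,"y":0,"z":0,"twist":0}]}}

```text
t: 25.45
position: [0.5193, 0.2911, 0.0483]
ee_rot: [-0.0, 1.0, -0.0, -0.0]
ft_force: [-0.0, 0.9, -1.1]
finger_gap: 0.0185
grasp_force: 58.7
```

>>> {"api": "apply_moves", "payload": {"moves": [{"x":0,"y":0,"z":0,"twist":0},{"x":0,"y":0,"z":0,"twist":0},{"x":0,"y":0,"z":0,"twist":0},{"x":0,"y":0,"z":0,"twist":0}], "jaw": 0.5}}

```text
t: 25.85
position: [0.5194, 0.2912, 0.0484]
ee_rot: [-0.0, 1.0, 0.0, 0.0]
ft_force: [0.8, 0.4, -0.5]
finger_gap: 0.0424
grasp_force: 0.0
```

>>> {"api": "apply_moves", "payload": {"moves": [{"x":0,"y":0,"z":1,"twist":0},{"x":0,"y":0,"z":3,"twist":0},{"x":0,"y":0,"z":4,"twist":0},{"x":0,"y":0,"z":4,"twist":0},{"x":-1,"y":-2,"z":0,"twist":-8},{"x":-1,"y":-1.5,"z":0,"twist":-8},{"x":-1,"y":-1.5,"z":0,"twist":-8},{"x":-1,"y":-1.5,"z":0,"twist":-8}]}}

```text
t: 26.65
position: [0.479, 0.2256, 0.1692]
ee_rot: [0.278, 0.961, 0.001, 0.0]
ft_force: [0.2, -0.8, -0.5]
finger_gap: 0.043
grasp_force: 0.0
```

>>> {"api": "apply_moves", "payload": {"moves": [{"x":-1,"y":-1.5,"z":0,"twist":-8},{"x":-1,"y":-1.5,"z":0,"twist":-8},{"x":-1,"y":-1.5,"z":0,"twist":-8},{"x":-1,"y":-1.5,"z":0,"twist":-8},{"x":-1,"y":-1.5,"z":0,"twist":-8},{"x":-1,"y":-1.5,"z":0,"twist":-8},{"x":-0.4,"y":-0.3,"z":0,"twist":-6},{"x":0,"y":0,"z":0,"twist":0}]}}

```text
t: 27.45
position: [0.4148, 0.1326, 0.1689]
ee_rot: [0.682, 0.731, 0.0, -0.0]
ft_force: [1.1, -0.7, 1.5]
finger_gap: 0.0426
grasp_force: 0.0
```

```bash
python3 - <<'E'
from rig import manip
from h import *
c=cap(manip,"wrist","w5"); png("w5.png",c,s=1.42); st(manip)
print(pix(c,[(.4097,.2092,.008),(.4202,.0559,.008)])*1.42)
E
```

```text
t 27.5 p [0.4154 0.1333 0.169 ] jaw az 4.17 gap 0.0421 gf 0.0 F [ 0.5  1.3 -0.2] q [-0.78  0.19  0.36  2.2  -0.1   0.77 -0.28]
[[398.35585847 135.73485172]
 [398.04723106 396.4956796 ]]
```

View pics/w5.png

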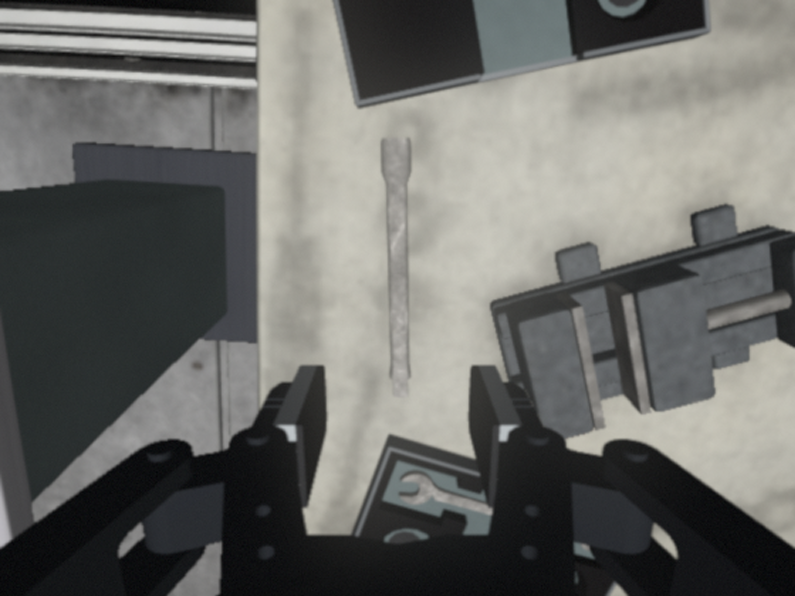

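The bar's ends are at (396,137) and (400,397), as predicted, and it lines up with the jaws. The vise is clear, so I descend.

>>> {"api": "apply_moves", "payload": {"moves": [{"x":0,"y":-0.1,"z":-4,"twist":0},{"x":0,"y":0,"z":-4,"twist":0},{"x":0,"y":0,"z":-4,"twist":0},{"x":0,"y":0,"z":-1.5,"twist":0},{"x":0,"y":0,"z":0,"twist":0},{"x":0,"y":0,"z":0,"twist":0}], "jaw": 0.45}}

```text
t: 28.1
position: [0.416, 0.1326, 0.0336]
ee_rot: [0.681, 0.732, 0.0, -0.0]
ft_force: [0.1, 0.2, 0.9]
finger_gap: 0.0386
grasp_force: 0.0
```

>>> {"api": "apply_moves", "payload": {"moves": [{"x":-0.1,"y":0,"z":-1,"twist":0},{"x":0,"y":0,"z":-0.7,"twist":0},{"x":0,"y":0,"z":0,"twist":0},{"x":0,"y":0,"z":0,"twist":0}]}}

```text
t: 28.5
position: [0.4143, 0.1322, 0.0164]
ee_rot: [0.682, 0.732, 0.0, -0.0]
ft_force: [0.1, -0.2, 0.5]
finger_gap: 0.0381
grasp_force: 0.0
```

>>> {"api": "apply_moves", "payload": {"moves": [{"x":0,"y":0,"z":0,"twist":0},{"x":0,"y":0,"z":0,"twist":0},{"x":0,"y":0,"z":0,"twist":0},{"x":0,"y":0,"z":0,"twist":0},{"x":0,"y":0,"z":0,"twist":0},{"x":0,"y":0,"z":0,"twist":0}], "jaw": 0}}

```text
t: 29.1
position: [0.4146, 0.1323, 0.0168]
ee_rot: [0.682, 0.732, 0.0, 0.0]
ft_force: [-1.4, 0.4, 4.5]
finger_gap: 0.0134
grasp_force: 58.5
```

>>> {"api": "apply_moves", "payload": {"moves": [{"x":0,"y":0,"z":1,"twist":0},{"x":0,"y":0,"z":3,"twist":0},{"x":0,"y":0,"z":4,"twist":0},{"x":0,"y":0,"z":4,"twist":0},{"x":0,"y":0,"z":2,"twist":0},{"x":0.3,"y":1.5,"z":0,"twist":8},{"x":0.3,"y":1.5,"z":0,"twist":8},{"x":0.3,"y":1.5,"z":0,"twist":8}]}}

```text
t: 29.9
position: [0.4232, 0.1775, 0.1572]
ee_rot: [0.512, 0.859, 0.0, 0.0]
ft_force: [-0.1, -0.6, -1.9]
finger_gap: 0.0132
grasp_force: 58.9
```

>>> {"api": "apply_moves", "payload": {"moves": [{"x":0.3,"y":1.5,"z":0,"twist":8},{"x":0.3,"y":1.5,"z":0,"twist":8},{"x":0.3,"y":1.5,"z":0,"twist":8},{"x":0.3,"y":1.5,"z":0,"twist":8},{"x":0.3,"y":1.5,"z":0,"twist":8},{"x":0.3,"y":1.5,"z":0,"twist":8},{"x":0.3,"y":1.5,"z":0,"twist":8},{"x":0.3,"y":1.5,"z":0,"twist":8}]}}

```text
t: 30.7
position: [0.4472, 0.2972, 0.1568]
ee_rot: [-0.021, 1.0, -0.0, 0.0]
ft_force: [-0.0, 0.5, -1.4]
finger_gap: 0.013
grasp_force: 58.9
```

>>> {"api": "apply_moves", "payload": {"moves": [{"x":0.3,"y":1.5,"z":0,"twist":8},{"x":0.4,"y":0.9,"z":0,"twist":5.2},{"x":0,"y":0,"z":-3,"twist":0},{"x":0,"y":0,"z":-3,"twist":0},{"x":0,"y":0,"z":0,"twist":0},{"x":0,"y":0,"z":0,"twist":0}]}}

```text
t: 31.3
position: [0.4542, 0.3207, 0.0968]
ee_rot: [-0.133, 0.991, -0.001, -0.0]
ft_force: [0.8, -0.5, -0.3]
finger_gap: 0.0138
grasp_force: 58.9
```

```bash
python3 - <<'E'
from rig import manip
from h import *
c=cap(manip,"wrist","w6"); png("w6.png",c,s=1.42); st(manip)
E
```

```text
t 31.35 p [0.4548 0.3213 0.0976] jaw az 105.23 gap 0.0135 gf 58.9 F [-0.2 -0.7 -0.5] q [-0.71  0.47 -0.02  1.96  0.02  0.71  1.1 ]
```

View pics/w6.png

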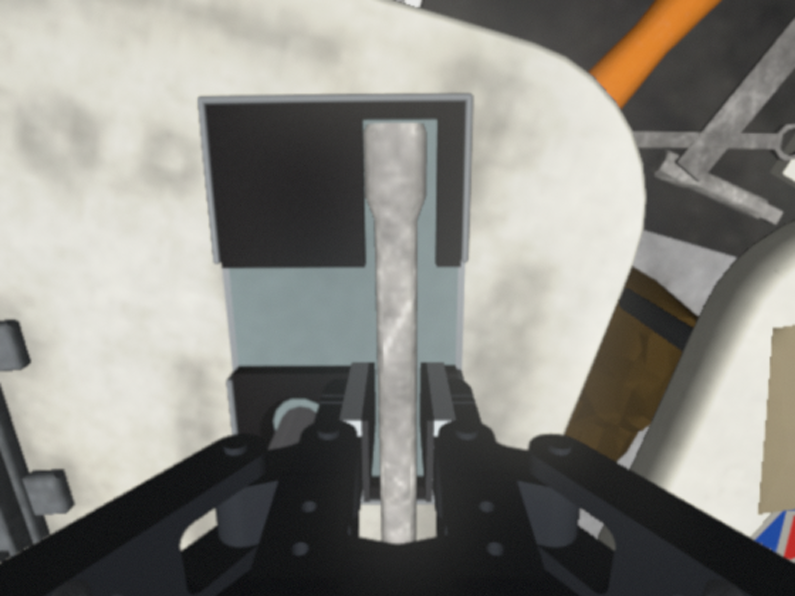

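The bar's head is centred at column 396 over the slot end, which spans 363 to 437 at row 120. The plug socket stands in its well at the lower left.

```bash
python3 - <<'E'
from h import *
c=load("w6")
w=world(c,np.array([(363,121),(437,120),(200,99),(472,96)])/1.42,[.005,.005,.016,.016]); print(w.round(4))
d=w[1]-w[0]; a=np.arctan2(d[1],d[0])-np.pi/2; print(np.degrees(a))
for a in (a,np.radians(15.3)): print("slot centre",(w[:2].mean(0)[:2]+.083*np.array([np.cos(a),np.sin(a)])).round(4))
h=world(c,np.array([(396,123),(397,450)])/1.42,.088); print("bar ax",h.round(4),np.degrees(np.arctan2(*(h[1]-h[0])[[1,0]])))
E
```

```text
[[0.3789 0.2856 0.005 ]
 [0.3706 0.3145 0.005 ]
 [0.3874 0.224  0.016 ]
 [0.3594 0.3242 0.016 ]]
15.980366939413257
slot centre [0.4545 0.3229]
slot centre [0.4548 0.322 ]
bar ax [[0.3797 0.2999 0.088 ]
 [0.4704 0.3249 0.088 ]] 15.385927196595576
```

>>> {"api": "apply_moves", "payload": {"moves": [{"x":0.1,"y":0.15,"z":-3,"twist":0},{"x":0,"y":0,"z":-2,"twist":0},{"x":0,"y":0,"z":-1.2,"twist":0},{"x":0,"y":0,"z":-0.7,"twist":0},{"x":0,"y":0,"z":-0.5,"twist":0},{"x":0,"y":0,"z":0,"twist":0},{"x":0,"y":0,"z":0,"twist":0}]}}

```text
t: 32.05
position: [0.4558, 0.323, 0.023]
ee_rot: [-0.133, 0.991, 0.0, 0.001]
ft_force: [0.2, 0.6, -1.1]
finger_gap: 0.0131
grasp_force: 58.9
```

>>> {"api": "apply_moves", "payload": {"moves": [{"x":0,"y":0,"z":-0.1,"twist":0},{"x":0,"y":0,"z":0,"twist":0},{"x":0,"y":0,"z":0,"twist":0}]}}

```text
t: 32.35
position: [0.4558, 0.323, 0.0219]
ee_rot: [-0.133, 0.991, 0.0, 0.001]
ft_force: [0.1, 0.6, 2.8]
finger_gap: 0.0135
grasp_force: 59.2
```

>>> {"api": "apply_moves", "payload": {"moves": [{"x":0,"y":0,"z":0,"twist":0},{"x":0,"y":0,"z":0,"twist":0},{"x":0,"y":0,"z":0,"twist":0},{"x":0,"y":0,"z":0,"twist":0}], "jaw": 0.4}}

```text
t: 32.75
position: [0.4553, 0.3226, 0.0213]
ee_rot: [-0.133, 0.991, -0.0, -0.0]
ft_force: [-0.1, -0.9, -0.3]
finger_gap: 0.0342
grasp_force: 0.0
```

>>> {"api": "apply_moves", "payload": {"moves": [{"x":0,"y":0,"z":1,"twist":0},{"x":0,"y":0,"z":3,"twist":0},{"x":0,"y":0,"z":4,"twist":0},{"x":0,"y":0,"z":4,"twist":0},{"x":0,"y":0,"z":4,"twist":0},{"x":-1,"y":4,"z":3,"twist":0},{"x":-1,"y":4,"z":0,"twist":0},{"x":-1,"y":4,"z":0,"twist":0}]}}

```text
t: 33.55
position: [0.4258, 0.4434, 0.2134]
ee_rot: [-0.132, 0.991, 0.001, 0.001]
ft_force: [0.0, 0.2, 0.1]
finger_gap: 0.0341
grasp_force: 0.0
```

>>> {"api": "apply_moves", "payload": {"moves": [{"x":-2,"y":4,"z":0,"twist":0},{"x":-3,"y":4,"z":0,"twist":0},{"x":-4,"y":4,"z":0,"twist":0},{"x":-4,"y":4,"z":0,"twist":0},{"x":-4,"y":2,"z":0,"twist":0},{"x":0,"y":0,"z":0,"twist":0},{"x":0,"y":0,"z":0,"twist":0}]}}

```text
t: 34.25
position: [0.263, 0.6131, 0.2112]
ee_rot: [-0.134, 0.991, 0.0, -0.0]
ft_force: [-0.1, -0.7, 0.1]
finger_gap: 0.0342
grasp_force: 0.0
```

```bash
python3 - <<'E'
from rig import manip
from h import *
c=cap(manip,"top","t9"); st(manip)
im=c["frame"][:,:,::-1]
f=lambda u,v:cv2.resize(im[v:v+96,u:u+64],(400,600),interpolation=cv2.INTER_CUBIC)
cv2.imwrite("pics/t9.png",np.hstack([f(126,200),f(267,184)]))
def P(T,a,l,z):
    M=R.from_euler("z",np.radians(a)).as_matrix()[:2,:2]; return [*(M@l+T),z]
A=((.4613,.2972),15.3);B=((.491,-.0488),-15)
print("plug: well top .069, bar ends",((pix(c,[P(*A,(.054,-.022),.069),P(*A,(.054,-.022),.005),P(*A,(.0755,.025),.013),P(*A,(-.0755,.025),.013)])-[126,200]+.5)*6.25).round())
print("brake",((pix(c,[P(*B,(.054,-.022),.065),P(*B,(-.054,-.022),.045),P(*B,(.075,.025),.008),P(*B,(-.075,.025),.008)])-[267,184]+.5)*6.25+[400,0]).round())
E
```

```text
t 34.3 p [0.2652 0.6122 0.2112] jaw az 105.25 gap 0.0342 gf 0.0 F [ 1.   0.  -0.3] q [-1.19  0.5  -0.09  1.6   0.05  1.04  0.54]
plug: well top .069, bar ends [[175. 104.]
 [223. 135.]
 [ 89. 112.]
 [171. 485.]]
brake [[697. 148.]
 [625. 432.]
 [586. 100.]
 [491. 465.]]
```

View pics/t9.png

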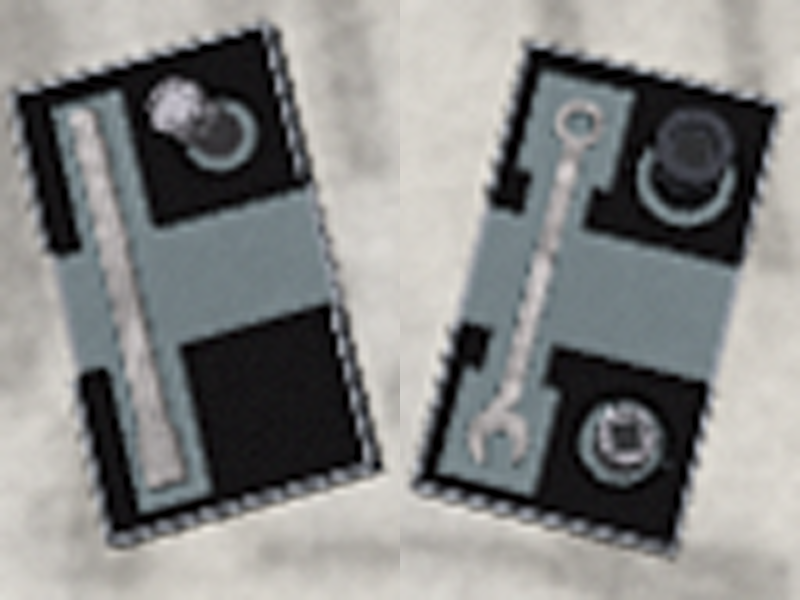

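All five parts are seated and upright or flat, and they match the predicted pixels: plug socket top (175,104), wheel socket (694,143), caliper socket (628,433). I'm handing in.

```bash
python3 -c "
from rig import manip
print(manip.close_job())"
```

```text
the job is handed in; nothing more can be done
None
```

Both kits are made up and the job is handed in: the last top-camera picture shows all five parts seated in their pockets and the arm clear, at about 34 s of the 141 s allowed. The hand-in gave no verdict back.

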